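Lock the filter hatch of the paint-mixing bench extractor

ROBOT

A 6-joint arm with a two-finger parallel gripper is mounted at the origin on the work surface. World frame = base frame: x ahead of the robot, y to its left, z up, the work surface at z = 0. Lengths are in m, angles in rad, forces in N, time in s.
With the tool pointing down it reaches from about 0.3 to 0.875 m from the base axis. Payload 6.4 kg.
Tool frame: the origin (TCP) lies between the finger pads; the fingertips stand 19 mm ahead of it and the grasp point (between the pads) is the TCP (ctrl.tips_ahead is the z of the fingertips in the tool frame, in m); z points along the fingers, y is the line along which they close (so a half turn about z gives the same grasp; the last joint's range is limited). The gripper opens to 85 mm and grips with 20 to 120 N. Pads are 22 mm wide; open, the fingers measure 114 mm over their backs; the gripper's body (76 mm by 85 mm) begins 54 mm behind the grasp point. The pads swing forward as they close: fully open they stand 13 mm farther back than shut.
Start: joints at [-1.504, 0.181, 1.607, -0, 1.354, -0.206], TCP at [0.155, -0.554, 0.25] pointing down, gripper open.
Joint ranges: [-2.99, 2.99], [-0.89, 2.07], [0.3, 2.58], [-1.14, 4.28], [0, 2.63], [-3.12, 3.12]. Speed limits (rad/s): [2.57, 2.57, 3.01, 3.14, 3.14, 3.14].

INTERFACE

Orientations are given as a unit quaternion [w, x, y, z].
In Python, from bench import readout, vision, ctrl gives the robot as it stands.
- The arm moves only by the tool play_rows, never from a script. Its arguments are lists of equal length, an entry for each row: "xyz": the shift along the tool's x, y, z in mm, a list of three; "rot": the turn, a rotation vector about the tool's x, y, z in rad, a list of three; "grip": the opening, from 0 (shut) to 1 (fully open). In form: {"xyz": [[x, y, z], ...], "rot": [[rx, ry, rz], ...], "grip": [grip, ...]}. A call has exactly 10 rows; each row is the pose to reach, as a shift and turn from the pose commanded when the call began, along the tool's axes at that moment; what a row does not reach only later rows make up. A row lasts 1/8 s, in which the tool goes at most 62.5 mm and 10.7 degrees, less where a joint would pass 70% of its speed; a pose out of reach is approached as far as the arm can. A call with a gripper value outside its range is refused whole. The fingers move at their own pace and stop on an object; the grip force is fixed at half the most. Time passes only in rows, so rows that repeat a pose let the fingers close, or fill a call up. It gives the time, the measured TCP pose, the force, the opening and the grip force at its end, in the units of the state.
- readout.get_obs(): the state, without advancing time (a new reading comes with each control period).
- vision.camera(name): name is "scene" or "top"; returns a dict with "color" (400x640x3 uint8, red, green, blue), "depth" (400x640 float32, m along the optical axis (not along the pixel's ray), 0 where there is no reading), "camera_matrix" (3x3 intrinsics, pixels), "extrinsics" (4x4, takes a point from camera to world coordinates). Camera axes: x right, y down, z forward; pixel columns grow to the right and rows downward; lengths in m; the calibration is good to about 2 mm. A picture is of the moment at which its call begins.
- ctrl.hand_in(): hands the job in; it is judged then, once.
The state is a dict: "time_s": time; "q": joint angles; "dq": joint speeds; "joint_efforts": joint torques, N m; "eef_pos": TCP position; "eef_rot": TCP orientation; "wrist_force": force on the tool from outside, world axes, zero at the start; "torque": the same for the moment, N m; "opening": opening from 0.0 (shut) to 1.0 (fully open); "grasp_force": force on a finger pad.
Only numpy, scipy, OpenCV 4.12 (cv2) and the standard library are available. Lean on these libraries where they do the work, as an engineer would, in place of code of your own. Each camera call takes 0.05 s, during which the arm holds its last target. There are 200 camera calls.

TASK

The carbon filter of the grey bench extractor has just been changed, and its blue hatch stands slightly up on its sprung hinges. Set a fingertip in the slot of the orange cam fastener, press the hatch fully down with it and, keeping it down, turn the fastener clockwise as far as it goes, so that the hatch stays locked shut when you let go. Nothing is to be gripped or lifted, neither the hatch nor the things standing around, which stay where they are.

Things in the scene. Friction and masses are not known exactly. Their poses are not given: they have to be found in the camera images.
- extractor: Grey sheet-steel extractor, fixed to the bench, 340 (x) x 260 (y) x 138 mm tall, plus a 50 mm duct collar on its back. Origin on the bench surface; its front (grille, hatch edge) faces its own -x, 125 mm from the origin; its back is at x = +215 mm. The hatch covers the top from x = -125 to +105 mm; the fan housing behind it is as high as the shut hatch.
- hatch (a joint): Angle of the blue hatch (230 x 260 x 18 mm), rad: 0 fully shut, growing as its front rises. Hinge line along the extractor's y, at x = +107, z = 138 mm in its frame. Springs in the hinges hold it up at about 0.12 rad (fastener 20 mm up) unless locked; about 7 N down on the fastener shuts it, against a hard stop. Shut, its top is level, 138 mm above the bench.
- hatch_front (a point): Middle of the hatch's front edge, on its top face, 232 mm from the hinge line.
- cam (a joint): Angle of the cam fastener, rad: 0 open, growing clockwise seen from above, hard stop at 1.571 (locked). About 0.12 Nm friction; stays where left. From about 0.8 rad its tongue under the hatch slips beneath a fixed keeper, if the hatch is pressed to within 2 mm of shut at the fastener; turned with the hatch up, it lies above the keeper and the hatch cannot shut until it is turned back.
- cam_slot (a point): Centre of the slot's floor, on the fastener's turning axis (point z, up out of the hatch), 169 mm from the hinge line, on the hatch's middle line, 9 mm below the hatch's top face: 129 mm above the bench when shut. The slot is 62 mm long (point y), 28 mm wide (point x), 13 mm deep, closed floor and ends. At cam 0 it lies along the extractor's y, at 1.571 along its x.
- scale: Black mixing scale with a round cream pan 72 mm high, beside the extractor on its +y side; a post with a display, 243 mm tall, on its far (+y) side. Fixed. Origin under its middle.
- cup_center (a point): Bystander: white plastic paint cup, 68 mm wide at the rim, 75 mm tall, on the scale's pan; this is its centre.
- tin_center (a point): Bystander: bare metal tin, 68 mm diameter, 100 mm tall; its centre.
- hardener_center (a point): Bystander: white plastic bottle with a red cap, 56 mm diameter, 150 mm tall; its centre.
- jar_center (a point): Bystander: amber glass jar with a black lid, 66 mm diameter, 75 mm tall; its centre.
- cam_top (a point): Centre of the fastener's face, 13 mm above the slot's floor: an orange disc (77 mm) with the dark slot across it, flush in a black bezel ring (112 mm, 4 mm above the hatch). A white mark on the disc's rim points to the bezel's red dot when open and to its green dot, towards the hatch's front edge, when locked. A narrow fingertip has play in the slot: at its middle it spins, so push near an end.

How it is judged:
At the end, for the whole second after the job is handed in: With nothing touching it, the hatch stays shut (its angle under 0.025 rad, about 5 mm at the front edge) and at rest, held by the cam fastener turned to within 0.17 rad of its locked stop (cam over 1.4 rad). The cup, tin, bottle and jar stand within 20 mm of where they were (value of joint hatch below 0.025 rad and value of joint cam above 1.4 rad and velocity of joint each of hatch, cam below 0.05 rad/s and distance of each of cup_center, tin_center, hardener_center, jar_center from where it was at the start of the episode below 0.02 m).
It fails at once if the hatch is lifted instead of pressed shut (over 0.25 rad) (value of joint hatch above 0.25 rad).
It fails at once if the paint cup is moved by more than 20 mm or lifted (distance of cup_center from where it was at the start of the episode above 0.02 m).
It fails at once if the tin is moved by more than 20 mm or lifted (distance of tin_center from where it was at the start of the episode above 0.02 m).
It fails at once if the hardener bottle is moved by more than 20 mm or lifted (distance of hardener_center from where it was at the start of the episode above 0.02 m).
It fails at once if the jar is moved by more than 20 mm or lifted (distance of jar_center from where it was at the start of the episode above 0.02 m).
It also fails if it takes over 45 s, if anything falls off the work surface, if the arm or the gripper's body presses on something with over 40 N, if the wrist force passes 120 N, or if a joint passes its speed limit or range.

## Working session

There is one attempt and no reset: what is moved stays moved. The work goes in short steps, Python scripts to look and compute and a tool call to move; the robot and the scene stay as the last step left them, time stands still between calls to the robot, and variables do not carry over. Pictures are saved under pics/ and viewed, at most 10 in all, crops included, and the job is handed in when it is done.

Besides the shell and the picture viewer there is one more tool, called after "Call:" as a command line: name --argument value ..., lists and objects as JSON in quotes. play_rows: Moves the arm, as the interface text tells. Its arguments: {"type":"object","properties":{"xyz":{"type":"array","items":{"type":"array","items":{"type":"number"}}},"rot":{"type":"array","items":{"type":"array","items":{"type":"number"}}},"grip":{"type":"array","items":{"type":"number"}}},"required":["xyz","rot","grip"]}

```bash
mkdir -p pics; cat > h.py <<'E'
import numpy as np,cv2
from bench import readout,vision,ctrl
def snap(n,f):
    c=vision.camera(n); cv2.imwrite(f'pics/{f}.png',c['color'][:,:,::-1]); np.savez(f'/tmp/{f}.npz',**c); return c
def pts(c):
    K=c['camera_matrix'];d=c['depth'];v,u=np.mgrid[:d.shape[0],:d.shape[1]]
    p=np.stack([(u-K[0,2])/K[0,0]*d,(v-K[1,2])/K[1,1]*d,d],-1)
    return p@c['extrinsics'][:3,:3].T+c['extrinsics'][:3,3]
E
python3 - <<'E'
from h import *
for n in('top','scene'):
    c=snap(n,n+'0');P=pts(c)
    hsv=cv2.cvtColor(c['color'],cv2.COLOR_RGB2HSV)
    for nm,lo,hi in(('orange',(5,150,120),(20,255,255)),('blue',(95,100,50),(125,255,255))):
        m=(cv2.inRange(hsv,lo,hi)>0)
        k,l,s,ce=cv2.connectedComponentsWithStats(m.astype(np.uint8))
        for i in range(1,k):
            if s[i,4]>60:
                q=P[(l==i)&(c['depth']>0)];print(n,nm,s[i],ce[i].round(1),np.median(q,0).round(3),q.min(0).round(3),q.max(0).round(3))
o=readout.get_obs();print(o)
E
```

```text
top orange [339 203  35  34 559] [356.  219.4] [0.535 0.018 0.161] [ 0.494 -0.02   0.147] [0.569 0.055 0.169]
top blue [ 297  148  118  104 9262] [357.  196.2] [0.594 0.013 0.15 ] [ 0.464 -0.114  0.133] [0.697 0.146 0.168]
scene orange [255 188  33  25 460] [271.6 200.1] [0.533 0.017 0.16 ] [ 0.49  -0.023  0.145] [0.571 0.056 0.166]
scene blue [ 214  164  143  116 7161] [288. 222.] [ 0.609 -0.02   0.147] [ 0.468 -0.12   0.124] [0.701 0.146 0.166]
{'time_s': 0.1, 'q': array([-1.50428480e+00,  1.81478401e-01,  1.60785743e+00, -7.96403792e-06,
        1.35376265e+00, -2.06306180e-01]), 'dq': array([-4.84962857e-04, -2.74310363e-03, -1.13937419e-03, -1.06750860e-03,
        2.27873205e-05, -3.71982981e-04]), 'joint_efforts': array([ 1.10280012e-03, -4.45877087e+01, -3.52235520e+01, -2.57037691e-04,
        4.15187053e-03,  2.07391463e-05]), 'eef_pos': array([ 0.15491322, -0.55328983,  0.24949209]), 'eef_rot': array([-7.51344324e-04,  9.90710332e-01,  1.35987027e-01,  4.87051793e-05]), 'wrist_force': array([ 0.38103583, -0.21387455, -0.71539791]), 'torque': array([ 0.06528123, -0.0421562 , -0.00164033]), 'grasp_force': 0.0, 'opening': 1.000687765378044}
```

View pics/top0.png

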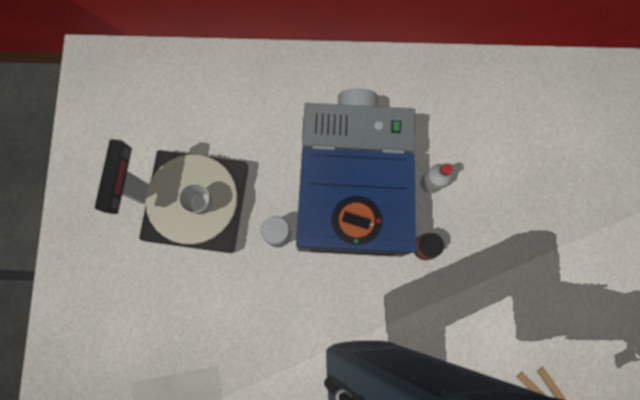

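View pics/scene0.png

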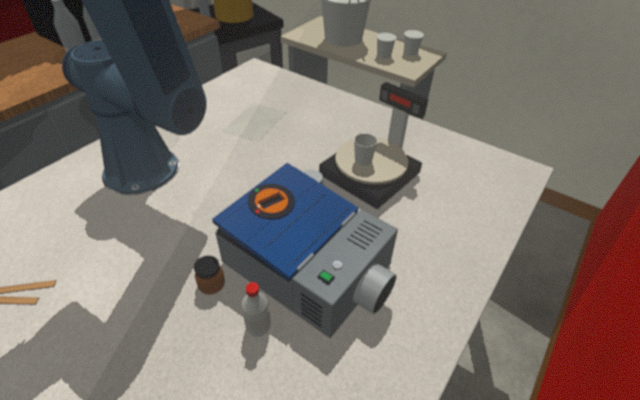

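The top view shows the hatch at about (297–415, 148–252) and the cam disc at (357,219). The red dot is at (379,221) and the green dot at (356,241). The slot is tilted about 20° clockwise of the hatch's y axis. The tin is at (275,230), the jar at (430,245) and the bottle at (440,177). The scene view agrees.

```bash
cat >> h.py <<'E'
def cast(c,uv,z):
    K=c['camera_matrix'];T=c['extrinsics'];uv=np.asarray(uv,float).reshape(-1,2)
    r=np.c_[(uv-K[[0,1],[2,2]])/K[[0,1],[0,1]],np.ones(len(uv))]@T[:3,:3].T
    return T[:3,3]+r*((z-T[2,3])/r[:,2])[:,None]
def cam(c,z):
    hsv=cv2.cvtColor(c['color'],cv2.COLOR_RGB2HSV)
    m=cv2.inRange(hsv,(5,130,90),(22,255,255))
    k,l,s,_=cv2.connectedComponentsWithStats(m);i=1+s[1:,4].argmax();m=(l==i).astype(np.uint8)
    hull=cv2.convexHull(cv2.findContours(m,0,1)[0][0])
    e=cv2.fitEllipse(hull);f=cv2.fillPoly(np.zeros_like(m),[hull],1)
    sl=cv2.erode(f,np.ones((3,3)))&(1-m)
    k,l,s,_=cv2.connectedComponentsWithStats(sl);sl=l==1+s[1:,4].argmax()
    v,u=np.nonzero(sl);p=cast(c,np.c_[u,v],z)[:,:2]
    r=cv2.minAreaRect((p*1000).astype(np.float32))
    w,V=np.linalg.eigh(np.cov(p.T));d=V[:,1]*(-np.sign(V[1,1]))
    return cast(c,[e[0]],z)[0],p.mean(0),np.degrees(np.arctan2(d[1],d[0])),r
E
python3 - <<'E'
from h import *
for n in('top0','scene0'):
    c=np.load(f'/tmp/{n}.npz');print(n,*cam(c,.162))
    hsv=cv2.cvtColor(c['color'],cv2.COLOR_RGB2HSV)
    m=cv2.inRange(hsv,(95,100,50),(125,255,255));P=pts(c)
    q=P[(m>0)&(P[...,2]>.125)];
    A=np.c_[q[:,:2],np.ones(len(q))];print('plane',np.linalg.lstsq(A,q[:,2],rcond=None)[0])
    print(cv2.minAreaRect((q[:,:2]*1000).astype(np.float32)))
c=np.load('/tmp/top0.npz')
cv2.imwrite('pics/crop.png',cv2.resize(c['color'][140:265,285:460,::-1],None,fx=4,fy=4,interpolation=2))
E
```

```text
top0 [0.52993818 0.01740093 0.162     ] [0.52930686 0.01698907] -106.36474869401951 ((528.5799560546875, 14.609237670898438), (66.02862548828125, 23.11709976196289), 72.5671615600586)
plane [-0.26552307  0.05757     0.30860221]
((540.3132934570312, 16.65990447998047), (255.8854217529297, 310.3958435058594), 88.45197296142578)
scene0 [-0.55034457 -0.01439505  0.162     ] [-0.51665651  0.10616469] -25.223446530861256 ((-519.5343627929688, 93.92134857177734), (44.970252990722656, 255.15188598632812), 62.350894927978516)
plane [ 0.05905948 -0.20162568  0.11578032]
((564.7843017578125, -63.93804931640625), (470.3266906738281, 1190.697021484375), 68.26847839355469)
```

View pics/crop.png

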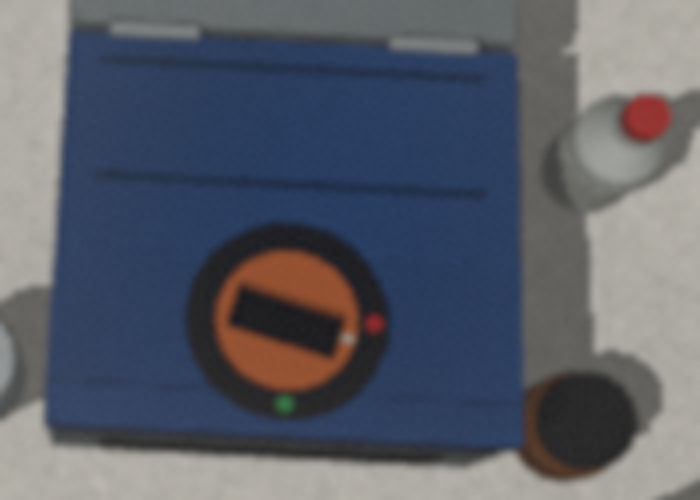

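The crop shows the slot from (240,290) to (335,350), tilted about 13° clockwise past the open position, with the mark just past the red dot. So the cam is at about 0.23 rad. The extractor itself is yawed about 3°. I'll move over it with the gripper partly closed, so that both fingertips span the slot.

Call:
play_rows --xyz '[[26, -22, 0], [51, -45, 0], [77, -67, 0], [103, -90, 0], [128, -112, 0], [154, -135, 0], [180, -157, 0], [205, -179, 0], [231, -202, 0], [257, -224, 0]]' --rot '[[0, 0, -0.13], [0, 0, -0.26], [0, 0, -0.39], [0, 0, -0.52], [0, 0, -0.65], [0, 0, -0.78], [0, 0, -0.91], [0, 0, -1.04], [0, 0, -1.17], [0, 0, -1.3]]' --grip '[0.25, 0.25, 0.25, 0.25, 0.25, 0.25, 0.25, 0.25, 0.25, 0.25]'

```text
time_s: 1.35
eef_pos: [0.3424, -0.2676, 0.25]
eef_rot: [-0.0, 0.705, 0.709, 0.0]
wrist_force: [0.7, -0.1, 0.7]
opening: 0.246
grasp_force: 0.0
```

```bash
cat >> h.py <<'E'
from scipy.spatial.transform import Rotation as R
def go(t,ang):
    "shift mm in tool axes to world point t, and turn about tool z so that tool y points at ang deg"
    o=readout.get_obs();q=o['eef_rot'];M=R.from_quat([q[1],q[2],q[3],q[0]]).as_matrix()
    y=np.degrees(np.arctan2(M[1,1],M[0,1]))
    print('pos',o['eef_pos'].round(4),'z',M[:,2].round(4),'y ang',y.round(2),'open',round(o['opening'],3),'F',o['wrist_force'].round(1),'T',o['torque'].round(2),'q6',o['q'][5].round(2),'t',o['time_s'])
    print('shift',(M.T@(np.array(t)-o['eef_pos'])*1000).round(1),'rz',np.radians((y-ang+180)%360-180).round(3))
E
python3 - <<'E'
from h import *
go((.5285,.017,.235),73.6)
c=dict(np.load('/tmp/scene0.npz'));k=np.zeros_like(c['color']);k[180:225,245:300]=c['color'][180:225,245:300];c['color']=k
print(cam(c,.162))
E
```

```text
pos [ 0.3424 -0.2676  0.25  ] z [-2.e-04  4.e-04 -1.e+00] y ang 0.35 open 0.246 F [ 0.7 -0.1  0.7] T [-0.04 -0.07  0.01] q6 -0.94 t 1.35
shift [283.4 187.8  15.1] rz -1.278
(array([0.5330906 , 0.01407917, 0.162     ]), array([0.53242121, 0.01111801]), np.float64(-109.44455132551901), ((531.7322387695312, 9.409416198730469), (60.506500244140625, 23.00120735168457), 71.32595825195312))
```

Call:
play_rows --xyz '[[28, 19, 2], [57, 38, 4], [85, 56, 6], [113, 75, 8], [142, 94, 10], [170, 113, 12], [198, 131, 13], [227, 150, 14], [255, 169, 15], [283, 188, 15]]' --rot '[[0, 0, -0.13], [0, 0, -0.26], [0, 0, -0.39], [0, 0, -0.52], [0, 0, -0.65], [0, 0, -0.78], [0, 0, -0.91], [0, 0, -1.04], [0, 0, -1.17], [0, 0, -1.278]]' --grip '[0.25, 0.25, 0.25, 0.25, 0.25, 0.25, 0.25, 0.25, 0.25, 0.25]'

```text
time_s: 2.6
eef_pos: [0.5297, 0.0157, 0.2348]
eef_rot: [-0.0, 0.143, 0.99, -0.0]
wrist_force: [-1.0, -0.3, 0.4]
opening: 0.254
grasp_force: 0.0
```

```bash
python3 - <<'E'
from h import *
a=np.load('/tmp/top0.npz');b=dict(np.load('/tmp/scene0.npz'));k=np.zeros_like(b['color']);k[180:225,245:300]=b['color'][180:225,245:300];b['color']=k
for i in(0,):
    p,q=cam(a,.162)[0],cam(b,.162)[0];A,B=a['extrinsics'][:3,3],b['extrinsics'][:3,3]
    u,v=p-A,q-B;s=np.linalg.lstsq(np.c_[u,-v],B-A,rcond=None)[0];print(A+s[0]*u,B+s[1]*v)
go((.5285,.017,.235),73.6)
for n in('top','scene'):snap(n,n+'1')
x=cv2.imread('pics/top1.png')[160:280,290:430];y=cv2.imread('pics/scene1.png')[130:250,200:340]
cv2.imwrite('pics/c1.png',cv2.resize(np.hstack([x,y]),None,fx=2.8,fy=2.8,interpolation=2))
E
```

```text
[0.53048348 0.01703786 0.15825243] [0.53036191 0.01691335 0.1582468 ]
pos [0.5297 0.0157 0.2348] z [-9.e-04  1.e-04 -1.e+00] y ang 73.56 open 0.254 F [-1.  -0.3  0.4] T [0.   0.04 0.02] q6 -1.48 t 2.6
shift [ 1.5  0.9 -0.2] rz -0.001
```

View pics/c1.png

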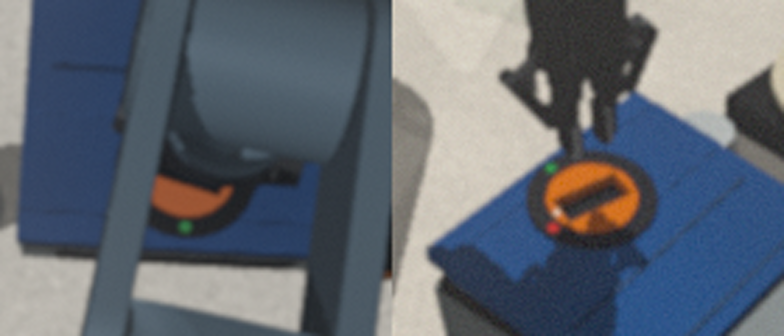

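The top crop is mostly covered by the arm. The scene crop shows the fingertips above and in line with the slot, which sits at about (590,198). Triangulation puts the cam centre at (0.5305, 0.017). Next I'll lower into the slot.

Call:
play_rows --xyz '[[0, 1, 10], [0, 1, 20], [0, 1, 30], [0, 1, 40], [0, 1, 46], [0, 1, 52], [0, 1, 58], [0, 1, 63], [0, 1, 67], [0, 1, 70]]' --rot '[[0, 0, 0], [0, 0, 0], [0, 0, 0], [0, 0, 0], [0, 0, 0], [0, 0, 0], [0, 0, 0], [0, 0, 0], [0, 0, 0], [0, 0, 0]]' --grip '[0.25, 0.25, 0.25, 0.25, 0.25, 0.25, 0.25, 0.25, 0.25, 0.25]'

```text
time_s: 3.95
eef_pos: [0.5298, 0.0155, 0.1652]
eef_rot: [-0.0, 0.145, 0.989, -0.0]
wrist_force: [-0.1, -1.2, 2.4]
opening: 0.25
grasp_force: 0.6
```

```bash
python3 - <<'E'
from h import *
go((.5295,.017,.150),73.6)
for n in('top','scene'):snap(n,n+'2')
x=cv2.imread('pics/top2.png')[160:280,290:430];y=cv2.imread('pics/scene2.png')[130:250,200:340]
cv2.imwrite('pics/c2.png',cv2.resize(np.hstack([x,y]),None,fx=2.8,fy=2.8,interpolation=2))
E
```

```text
pos [0.5298 0.0155 0.1652] z [-0. -0. -1.] y ang 73.34 open 0.25 F [-0.1 -1.2  2.4] T [-0.02  0.1  -0.04] q6 -1.47 t 3.95
shift [ 0.7  1.3 15.2] rz -0.005
```

View pics/c2.png

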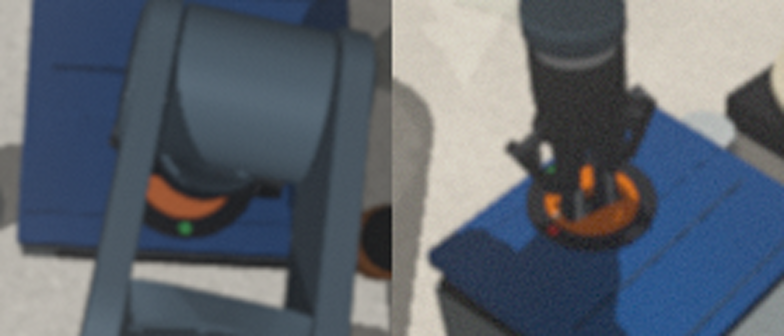

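The fingertips are in the slot with only 2.4 N. Now I'll press down.

Call:
play_rows --xyz '[[0, 1, 2], [0, 1, 4], [0, 1, 6], [0, 1, 8], [0, 1, 10], [0, 1, 12], [0, 1, 14], [0, 1, 15], [0, 1, 16], [0, 1, 16]]' --rot '[[0, 0, 0], [0, 0, 0], [0, 0, 0], [0, 0, 0], [0, 0, 0], [0, 0, 0], [0, 0, 0], [0, 0, 0], [0, 0, 0], [0, 0, 0]]' --grip '[0.25, 0.25, 0.25, 0.25, 0.25, 0.25, 0.25, 0.25, 0.25, 0.25]'

```text
time_s: 5.3
eef_pos: [0.5304, 0.0164, 0.1495]
eef_rot: [0.0, 0.145, 0.989, -0.0]
wrist_force: [-0.2, -2.0, 5.4]
opening: 0.256
grasp_force: 2.5
```

Call:
play_rows --xyz '[[0, 0, 0.5], [0, 0, 1], [0, 0, 1.5], [0, 0, 2], [0, 0, 2.5], [0, 0, 3], [0, 0, 3.5], [0, 0, 4], [0, 0, 4], [0, 0, 4]]' --rot '[[0, 0, 0], [0, 0, 0], [0, 0, 0], [0, 0, 0], [0, 0, 0], [0, 0, 0], [0, 0, 0], [0, 0, 0], [0, 0, 0], [0, 0, 0]]' --grip '[0.25, 0.25, 0.25, 0.25, 0.25, 0.25, 0.25, 0.25, 0.25, 0.25]'

```text
time_s: 6.55
eef_pos: [0.5306, 0.0164, 0.1474]
eef_rot: [0.001, 0.145, 0.989, -0.0]
wrist_force: [-6.2, -1.8, 19.0]
opening: 0.251
grasp_force: 9.5
```

The hatch is on its hard stop with 19 N. Now I'll turn clockwise, which is +z in the tool frame.

Call:
play_rows --xyz '[[1, 0, 0], [1, 0, 0], [1, 0, 0], [1, 0, 0], [1, 0, 0], [1, 0, 0], [1, 0, 0], [1, 0, 0], [1, 0, 0], [1, 0, 0]]' --rot '[[0, 0, 0.07], [0, 0, 0.14], [0, 0, 0.21], [0, 0, 0.28], [0, 0, 0.35], [0, 0, 0.42], [0, 0, 0.49], [0, 0, 0.56], [0, 0, 0.63], [0, 0, 0.7]]' --grip '[0.25, 0.25, 0.25, 0.25, 0.25, 0.25, 0.25, 0.25, 0.25, 0.25]'

```text
time_s: 7.8
eef_pos: [0.5311, 0.0165, 0.1474]
eef_rot: [0.002, 0.476, 0.879, 0.001]
wrist_force: [0.6, -0.4, 13.2]
opening: 0.249
grasp_force: 7.7
```

```bash
python3 -c "
from h import *
go((.5295,.017,.1456),-3)"
```

```text
pos [0.5311 0.0165 0.1474] z [ 4.8e-03 -8.0e-04 -1.0e+00] y ang 33.11 open 0.249 F [ 0.6 -0.4 13.2] T [-0.21 -0.03  0.15] q6 -0.77 t 7.8
shift [ 1.3 -1.1  1.8] rz 0.63
```

Call:
play_rows --xyz '[[0, 0, 0.5], [0, 0, 1], [0, 0, 1], [0, 0, 1], [0, 0, 1], [0, 0, 1], [0, 0, 1], [0, 0, 1], [0, 0, 1], [0, 0, 1]]' --rot '[[0, 0, 0.07], [0, 0, 0.14], [0, 0, 0.21], [0, 0, 0.28], [0, 0, 0.35], [0, 0, 0.42], [0, 0, 0.49], [0, 0, 0.56], [0, 0, 0.63], [0, 0, 0.69]]' --grip '[0.25, 0.25, 0.25, 0.25, 0.25, 0.25, 0.25, 0.25, 0.25, 0.25]'

```text
time_s: 9.05
eef_pos: [0.5313, 0.0164, 0.1474]
eef_rot: [0.002, 0.745, 0.667, 0.002]
wrist_force: [-2.2, -1.0, 20.2]
opening: 0.248
grasp_force: 11.0
```

```bash
python3 -c "
from h import *
go((.5295,.017,.1456),-3)"
```

```text
pos [0.5313 0.0164 0.1474] z [ 0.0052 -0.0011 -1.    ] y ang -6.4 open 0.248 F [-2.2 -1.  20.2] T [-0.22  0.56  0.11] q6 -0.08 t 9.05
shift [ 0.4 -1.9  1.8] rz -0.059
```

The torque is still only friction level, so I'll keep turning until the stop is felt.

Call:
play_rows --xyz '[[0, 0, 0], [0, 0, 0], [0, 0, 0], [0, 0, 0], [0, 0, 0], [0, 0, 0], [0, 0, 0], [0, 0, 0], [0, 0, 0], [0, 0, 0]]' --rot '[[0, 0, 0.02], [0, 0, 0.04], [0, 0, 0.06], [0, 0, 0.08], [0, 0, 0.1], [0, 0, 0.12], [0, 0, 0.14], [0, 0, 0.14], [0, 0, 0.14], [0, 0, 0.14]]' --grip '[0.25, 0.25, 0.25, 0.25, 0.25, 0.25, 0.25, 0.25, 0.25, 0.25]'

```text
time_s: 10.3
eef_pos: [0.5314, 0.0163, 0.1474]
eef_rot: [0.002, 0.789, 0.614, 0.002]
wrist_force: [-1.8, -1.1, 19.8]
opening: 0.25
grasp_force: 16.0
```

```bash
python3 -c "
from h import *
go((.5295,.017,.1456),-3)"
```

```text
pos [0.5314 0.0163 0.1474] z [ 0.0053 -0.0013 -1.    ] y ang -14.27 open 0.25 F [-1.8 -1.1 19.8] T [-0.15  0.52  0.41] q6 0.06 t 10.3
shift [ 0.2 -2.   1.8] rz -0.197
```

The torque rose to 0.41 Nm, so the cam is at its stop. I'll turn back within the play and withdraw.

Call:
play_rows --xyz '[[0, 0, 0], [0, 0, 0], [0, 0, -1], [0, 0, -3], [0, 0, -6], [0, 0, -12], [0, 0, -24], [0, 0, -40], [0, 0, -60], [0, 0, -80]]' --rot '[[0, 0, -0.06], [0, 0, -0.12], [0, 0, -0.13], [0, 0, -0.13], [0, 0, -0.13], [0, 0, -0.13], [0, 0, -0.13], [0, 0, -0.13], [0, 0, -0.13], [0, 0, -0.13]]' --grip '[0.25, 0.25, 0.25, 0.25, 0.25, 0.25, 0.25, 0.25, 0.25, 0.25]'

```text
time_s: 11.55
eef_pos: [0.5292, 0.0172, 0.2261]
eef_rot: [0.0, 0.748, 0.664, 0.0]
wrist_force: [0.4, 0.6, 0.2]
opening: 0.25
grasp_force: 0.0
```

Call:
play_rows --xyz '[[0, 0, -20], [0, 0, -40], [0, 0, -60], [0, 0, -80], [0, 0, -100], [0, 0, -120], [0, 0, -120], [0, 0, -120], [0, 0, -120], [0, 0, -120]]' --rot '[[0, 0, 0], [0, 0, 0], [0, 0, 0], [0, 0, 0], [0, 0, 0], [0, 0, 0], [0, 0, 0], [0, 0, 0], [0, 0, 0], [0, 0, 0]]' --grip '[0.25, 0.25, 0.25, 0.25, 0.25, 0.25, 0.25, 0.25, 0.25, 0.25]'

```text
time_s: 12.8
eef_pos: [0.5288, 0.0169, 0.3435]
eef_rot: [-0.001, 0.748, 0.663, -0.0]
wrist_force: [0.2, -0.1, 0.4]
opening: 0.252
grasp_force: 0.0
```

```bash
python3 - <<'E'
from h import *
go((.5295,.017,.35),-3)
b=snap('scene','scene3');P=pts(b)
P0=pts(np.load('/tmp/scene0.npz'))
hsv=cv2.cvtColor(b['color'],cv2.COLOR_RGB2HSV);m=cv2.inRange(hsv,(5,130,90),(22,255,255))
v,u=np.nonzero(m[170:235,235:310]);print('disc z',np.median(P[v+170,u+235,2]))
k=np.zeros_like(b['color']);k[170:235,235:310]=b['color'][170:235,235:310];b['color']=k
print(cam(b,.142))
cv2.imwrite('pics/c3.png',cv2.resize(cv2.imread('pics/scene3.png')[130:350,170:440],None,fx=2.6,fy=2.6,interpolation=2))
E
```

```text
pos [0.5288 0.0169 0.3435] z [-1.4e-03  3.0e-04 -1.0e+00] y ang -6.88 open 0.252 F [ 0.2 -0.1  0.4] T [-0.01 -0.04 -0.03] q6 -0.07 t 12.8
shift [ 0.2  0.7 -6.5] rz -0.068
disc z 0.14195142776227776
(array([0.53033481, 0.01557796, 0.142     ]), array([0.52841997, 0.01426492]), np.float64(-177.4950092274419), ((526.1211547851562, 13.793012619018555), (62.964866638183594, 17.200597763061523), 3.9863903522491455))
```

View pics/c3.png

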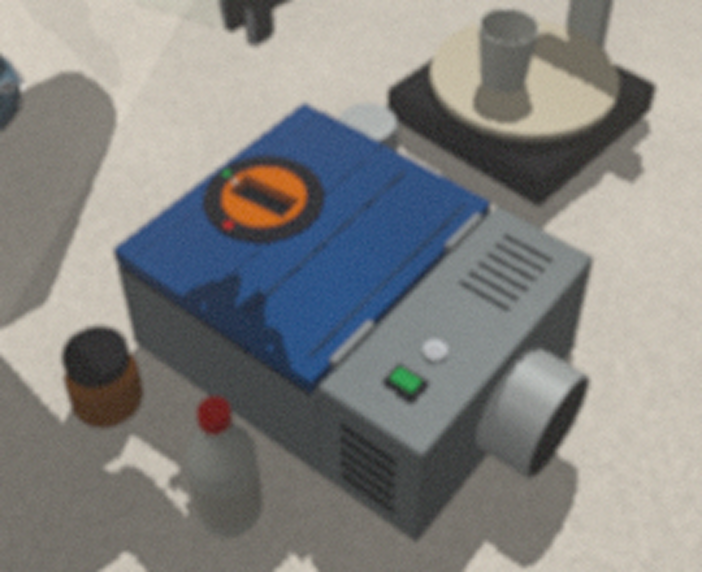

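The scene crop shows the hatch down flush, the disc at z = 0.142 and the fastener near the green dot, with the bystanders in place. The mark looks a few degrees short of the dot, so I'll move the arm aside and check in the top camera.

Call:
play_rows --xyz '[[0, -40, 0], [0, -80, 0], [0, -120, 0], [0, -160, 0], [0, -200, 0], [0, -220, 0], [0, -220, 0], [0, -220, 0], [0, -220, 0], [0, -220, 0]]' --rot '[[0, 0, 0], [0, 0, 0], [0, 0, 0], [0, 0, 0], [0, 0, 0], [0, 0, 0], [0, 0, 0], [0, 0, 0], [0, 0, 0], [0, 0, 0]]' --grip '[0.25, 0.25, 0.25, 0.25, 0.25, 0.25, 0.25, 0.25, 0.25, 0.25]'

```text
time_s: 14.1
eef_pos: [0.311, 0.043, 0.3441]
eef_rot: [-0.0, 0.748, 0.663, -0.0]
wrist_force: [0.6, -1.5, 0.5]
opening: 0.251
grasp_force: 0.0
```

```bash
python3 - <<'E'
from h import *
go((.5295,.017,.35),-3)
b=snap('top','top4');print(cam(b,.142))
a=np.load('/tmp/top0.npz')
for c,z in((a,.162),(b,.142)):
    hsv=cv2.cvtColor(c['color'],cv2.COLOR_RGB2HSV)
    o=cam(c,z)[0]
    for nm,lo,hi in(('red',(172,120,80),(180,255,255)),('red2',(0,150,100),(4,255,255)),('green',(50,80,60),(80,255,255))):
        m=np.zeros((400,640),np.uint8);m[195:250,330:390]=cv2.inRange(hsv,lo,hi)[195:250,330:390]
        v,u=np.nonzero(m)
        if len(u)>3:
            d=cast(c,[[u.mean(),v.mean()]],z)[0]-o;print(nm,len(u),np.degrees(np.arctan2(d[1],d[0])),np.hypot(*d[:2]))
cv2.imwrite('pics/c4.png',cv2.resize(b['color'][180:260,310:410,::-1],None,fx=7,fy=7,interpolation=2))
E
```

```text
pos [0.311  0.043  0.3441] z [-1.e-03  3.e-04 -1.e+00] y ang -6.88 open 0.251 F [ 0.6 -1.5  0.5] T [-0.03  0.01  0.02] q6 -0.13 t 14.1
shift [  0.3 220.   -6.1] rz -0.068
(array([0.52896142, 0.01734088, 0.142     ]), array([0.52742523, 0.01738579]), np.float64(-175.98287702731045), ((525.6680908203125, 17.415969848632812), (63.44356918334961, 25.081317901611328), 3.629429340362549))
red 11 -90.98867890704788 0.04731324724873633
red2 6 -89.94406913672334 0.048599243306189574
green 18 179.04348329911844 0.04552509612594959
red 12 -91.00550745381474 0.04756748252207233
red2 6 -91.1828251034581 0.048498307704456955
green 19 178.99348075343272 0.046862842669659115
```

View pics/c4.png

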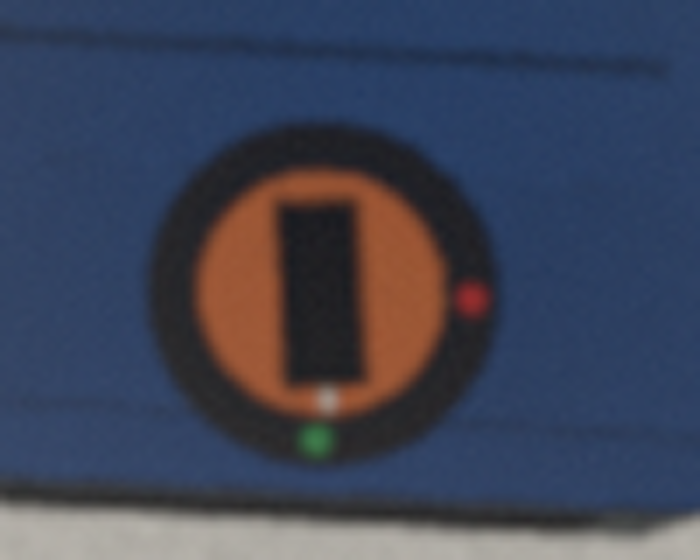

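The top crop shows the mark at (327,400) and the green dot at (316,440). The slot is at −176° and the green dot at −181°, so the cam is at about 1.46–1.48 rad. That passes, but it is a few degrees short of the stop, and there is plenty of time. I'll go back in and turn it fully.

Call:
play_rows --xyz '[[0, 45, 0], [0, 90, 0], [0, 135, 0], [0, 180, 0], [0.5, 219.5, 0], [0.5, 219.5, 40], [0.5, 219.5, 80], [0.5, 219.5, 120], [0.5, 219.5, 144], [0.5, 219.5, 144]]' --rot '[[0, 0, -0.05], [0, 0, -0.1], [0, 0, -0.15], [0, 0, -0.19], [0, 0, -0.19], [0, 0, -0.19], [0, 0, -0.19], [0, 0, -0.19], [0, 0, -0.19], [0, 0, -0.19]]' --grip '[0.3, 0.3, 0.3, 0.3, 0.3, 0.3, 0.3, 0.3, 0.3, 0.3]'

```text
time_s: 15.4
eef_pos: [0.5273, 0.0176, 0.1978]
eef_rot: [-0.002, 0.682, 0.731, -0.001]
wrist_force: [-0.9, 0.2, 0.4]
opening: 0.298
grasp_force: 0.0
```

```bash
python3 -c "
from h import *
go((.529,.0172,.147),4)"
```

```text
pos [0.5273 0.0176 0.1978] z [-0.0053  0.001  -1.    ] y ang 4.01 open 0.298 F [-0.9  0.2  0.4] T [ 0.04  0.04 -0.01] q6 -0.26 t 15.4
shift [-0.6  2.  50.8] rz 0.0
```

Call:
play_rows --xyz '[[0, 1, 8], [0, 1, 16], [0, 1, 24], [0, 1, 32], [0, 1, 37], [0, 1, 41], [0, 1, 44], [0, 1, 47], [0, 1, 49], [0, 1, 50]]' --rot '[[0, 0, 0], [0, 0, 0], [0, 0, 0], [0, 0, 0], [0, 0, 0], [0, 0, 0], [0, 0, 0], [0, 0, 0], [0, 0, 0], [0, 0, 0]]' --grip '[0.3, 0.3, 0.3, 0.3, 0.3, 0.3, 0.3, 0.3, 0.3, 0.3]'

```text
time_s: 16.65
eef_pos: [0.5297, 0.0174, 0.1502]
eef_rot: [-0.0, 0.682, 0.731, 0.0]
wrist_force: [-0.9, 0.3, 1.1]
opening: 0.302
grasp_force: 0.0
```

In the slot. Turning to the stop now.

Call:
play_rows --xyz '[[0, 0, 1], [0, 0, 1], [0, 0, 1], [0, 0, 1], [0, 0, 1], [0, 0, 1], [0, 0, 1], [0, 0, 1], [0, 0, 1], [0, 0, 1]]' --rot '[[0, 0, 0.06], [0, 0, 0.12], [0, 0, 0.18], [0, 0, 0.22], [0, 0, 0.26], [0, 0, 0.3], [0, 0, 0.34], [0, 0, 0.38], [0, 0, 0.38], [0, 0, 0.38]]' --grip '[0.3, 0.3, 0.3, 0.3, 0.3, 0.3, 0.3, 0.3, 0.3, 0.3]'

```text
time_s: 17.9
eef_pos: [0.5283, 0.0166, 0.1492]
eef_rot: [0.0, 0.806, 0.591, -0.002]
wrist_force: [-6.5, -3.8, 3.7]
opening: 0.298
grasp_force: 51.7
```

```bash
python3 -c "
from h import *
go((.529,.0172,.147),4)"
```

```text
pos [0.5283 0.0166 0.1492] z [-0.0035 -0.003  -1.    ] y ang -17.48 open 0.298 F [-6.5 -3.8  3.7] T [-0.87  0.91  1.98] q6 0.12 t 17.9
shift [0.8 0.5 2.2] rz -0.375
```

The torque reached 2 Nm, which is definitely the hard stop. I'll back off, withdraw and move aside.

Call:
play_rows --xyz '[[0, 0, 0], [0, 0, 0], [0, 0, 0], [0, 0, -3], [0, 0, -8], [0, 0, -16], [0, 0, -30], [0, 0, -60], [0, 0, -100], [0, 0, -150]]' --rot '[[0, 0, -0.06], [0, 0, -0.12], [0, 0, -0.17], [0, 0, -0.17], [0, 0, -0.17], [0, 0, -0.17], [0, 0, -0.17], [0, 0, -0.17], [0, 0, -0.17], [0, 0, -0.17]]' --grip '[0.3, 0.3, 0.3, 0.3, 0.3, 0.3, 0.3, 0.3, 0.3, 0.3]'

```text
time_s: 19.15
eef_pos: [0.5291, 0.0175, 0.3009]
eef_rot: [-0.0, 0.755, 0.656, -0.0]
wrist_force: [0.6, -0.3, 0.0]
opening: 0.301
grasp_force: 0.0
```

Call:
play_rows --xyz '[[0, -20, -40], [0, -60, -50], [0, -100, -50], [0, -140, -50], [0, -180, -50], [0, -220, -50], [0, -220, -50], [0, -220, -50], [0, -220, -50], [0, -220, -50]]' --rot '[[0, 0, 0], [0, 0, 0], [0, 0, 0], [0, 0, 0], [0, 0, 0], [0, 0, 0], [0, 0, 0], [0, 0, 0], [0, 0, 0], [0, 0, 0]]' --grip '[0.3, 0.3, 0.3, 0.3, 0.3, 0.3, 0.3, 0.3, 0.3, 0.3]'

```text
time_s: 20.4
eef_pos: [0.3122, 0.048, 0.3491]
eef_rot: [-0.0, 0.755, 0.656, -0.0]
wrist_force: [-0.5, -0.2, -0.5]
opening: 0.302
grasp_force: 0.0
```

```bash
python3 - <<'E'
from h import *
b=snap('top','top5');print(cam(b,.142))
cv2.imwrite('pics/c5.png',cv2.resize(b['color'][130:270,250:470,::-1],None,fx=3.5,fy=3.5,interpolation=2))
E
```

```text
(array([0.52901199, 0.01734806, 0.142     ]), array([0.52794802, 0.01767091]), np.float64(-1.9845129411570497), ((524.5236206054688, 17.021011352539062), (65.16610717773438, 24.602941513061523), 0.4665456712245941))
```

View pics/c5.png

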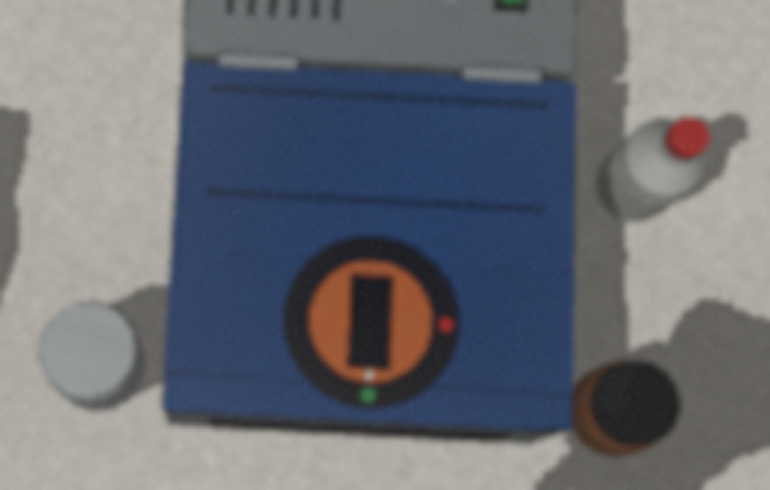

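The crop shows the mark at (369,375) right at the green dot at (368,396). The hatch is shut, and the tin, bottle and jar haven't moved.

```bash
python3 -c "
from bench import ctrl
print(ctrl.hand_in())"
```

```text
the job is handed in; nothing more can be done
None
```

The hatch is pressed shut and the cam fastener is turned to its hard stop, with its mark on the green dot. The cup, tin, bottle and jar look unmoved in the pictures, and I handed the job in at about 20 s; no verdict came back.

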